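# Take the depth of a blind bore with a depth gauge and lock it

## Robot

A 6-joint arm with a two-finger parallel gripper is mounted at the origin on the work surface. World frame = base frame: x ahead of the robot, y to its left, z up, the work surface at z = 0. Lengths are in m, angles in degrees, forces in N, time in s.
With the tool pointing down it reaches from about 0.325 to 0.85 m from the base axis. Payload 15.5 kg.
Tool frame: the origin (TCP) lies at the very end of the fingers, on their centre line; the grasp point (between the pads) lies arm.grip_depth behind it (arm.grip_depth is the distance from the TCP to the grasp point, in m); z points along the fingers, y is the direction in which the jaws open and shut (so a half turn about z gives the same grasp; the last joint's range is limited). The gripper opens to 91 mm and grips with 3 to 60 N. Pads are 32 mm wide; open, the fingers measure 118 mm over their backs; the gripper's body (76 mm by 178 mm) begins 60 mm behind the grasp point.
Start: joints at [70.502, 28.281, 77.091, -0, 74.628, -5.472], TCP at [0.151, 0.606, 0.214] pointing down, gripper open.
Joint ranges: [-166.48, 166.48], [-47.26, 123.95], [12.59, 153.08], [-70.14, 250.14], [6.76, 159.57], [-176.63, 176.63]. Speed limits (degrees/s): [108.29, 108.29, 147.25, 172.46, 172.46, 172.46].

## Interface

Orientations are given as a 3x3 rotation matrix whose columns are the frame's x, y, z axes.
In Python, from rig import arm gives the robot as it stands. Calls block until the motion is done:
- arm.move_to(position, orientation): joint-space move of the TCP to a pose.
- arm.move_l(position, orientation=None, feed=0.15): straight line of the TCP; orientation=None keeps the orientation; feed is the mean speed in m/s.
- arm.move_joints(angles): joint-space move.
- arm.grip(opening): finger opening in m; the grip force is fixed at half the most; returns when the fingers have stopped.
- arm.sleep(seconds).
- arm.solve_ik(position, orientation): joint angles nearest the present ones, or None.
- arm.snapshot(name): name is "side" or "top" or "wrist"; returns the picture (480x640x3 uint8, red, green, blue); there is no depth.
- arm.get_calibration(name): a dict with "intrinsics" (3x3 intrinsics, pixels), "cam_to_world" (4x4, takes a point from camera to world coordinates). Camera axes: x right, y down, z forward; pixel columns grow to the right and rows downward; lengths in m; the calibration is good to about 2 mm. A picture is of the moment at which its call begins: read the wrist's pose just before it. get_calibration takes no time and is no camera call; for the wrist camera it gives the pose at the moment of the call.
A pose or a line that the arm cannot do raises arm.Unreachable and nothing moves.
- arm.sign_off(): hands the job in, once; it reports no verdict.
Readings, each from a call of its own:
- arm.current_t(): time.
- arm.current_joint_positions(): joint angles.
- arm.current_dq(): joint speeds.
- arm.current_tau(): joint torques, N m.
- arm.current_ee_pos(): TCP position.
- arm.current_tool_rot(): TCP orientation.
- arm.current_force(): force on the tool from outside, world axes, zero at the start.
- arm.current_torque(): the same for the moment, N m.
- arm.current_width(): finger opening in m.
Only numpy, scipy, OpenCV 4.12 (cv2) and the standard library are available. Lean on these libraries where they do the work, as an engineer would, in place of code of your own. Each camera call takes 0.05 s, during which the arm holds its last target. There are 200 camera calls.

## Task

Measure the blind bore in the brass bearing block: stand the depth gauge flat on the block with its probe over the middle of the bore and its base bar along the block's length, slide the probe down until it just touches the bottom (slowly and lightly: it must never hit or press with more than 25 N), then swing the red clamp lever fully down to lock the slide there. Leave the gauge standing on the block, locked, and let nothing else be moved.

Things in the scene. Friction and masses are not known exactly. Their poses are not given: they have to be found in the camera images.
- gauge_head (a point): Depth gauge, grip: black ribbed block 16 x 16 x 20 mm high on the beam's top end; its centre; axes as gauge_foot. The gauge (0.42 kg +-20 %) may be lifted by it: the beam then slides up to its stop (beam = 0) and carries the base. The beam, a flat graduated bar 10 (x) by 4 mm, slides vertically through the base; the head's centre is 114 mm - beam above the measuring face.
- gauge_foot (a point): Depth gauge, centre of the flat underside (measuring face) of its base, on the beam's axis; x along the bar towards the clamp lever, z up. The steel bar is 120 (x) by 20 by 12 mm high; on its middle stands the guide, 26 x 20 mm, up to 36 mm above the face. It starts upright on the bench.
- beam (a joint): Depth gauge, slide of the beam, m, positive downwards, 0 to 0.050; starts at 0 to 0.008. The round probe tip (6 mm diameter) is 10 mm above the measuring face (inside the base) at 0, level with it at 0.010, below it beyond. Unlocked, it drags with about 2.5 N either way and stays where left; clamped, it resists some 20 N. Tip and bottom are hard: faster than about 20 mm/s it hits too hard.
- clamp (a joint): Depth gauge, red clamp lever: hinge angle in rad, 0 = open (standing 50 degrees above level, pointing towards the gauge's +x end), 0.87 = fully down (level, at its stop): slide locked. Needs about 4 to 6 N straight down on its paddle; stays where left.
- clamp_paddle (a point): Centre of the lever's paddle (16 x 14 x 6 mm), 36 mm from the hinge; the lever's far end is 45 mm from it. The hinge (along the gauge's y) lies 18 mm to +x of the beam's axis, 28 mm above the measuring face. When down, the paddle's centre is 54 mm to +x of the beam's axis, its upper side 31 mm above the measuring face.
- bore_mouth (a point): Brass bearing block, centre of its bore at the block's flat top (52 mm above the bench); x along the block, z up. The block is 130 (x) by 70 by 40 mm high with low feet along its long sides, on a 170 x 120 x 12 mm aluminium plate fixed to the bench. The bore is vertical, 26 mm in diameter, with a flat bottom; its depth is not known: 20 to 38 mm.
- setup_block: bystander: steel set-up block with holes, 76 x 51 x 25 mm; origin at the centre of its underside
- jaw_clamp: bystander: steel clamp with a copper screw lying on its side, about 150 x 80 x 20 mm; origin under the middle of its jaws
- bracket: bystander: flat brass frame, 110 x 74 x 16 mm; origin at the centre of its underside
- collet: bystander: small steel collet standing upright, 29 mm diameter, 40 mm high; origin at the centre of its underside
- cutter: bystander: milling cutter standing upright on a round steel foot, 28 mm diameter, 70 mm high; origin at the centre of its underside
- chip_brush: bystander: brush lying flat, 200 mm long; origin under its middle
- oil_bottle: bystander: yellow bottle with a red cap, 52 mm diameter, 130 mm high; origin at the centre of its underside
- spanner: bystander: steel spanner lying flat, 180 mm long; origin under its middle
There are look-alikes about, which are no part of the job. What is shaped like the part that bears gauge_head but blue or pink is not meant.

How it is judged:
By the outcome, as a careful person would: the job done as asked, in the order asked, and still so for the second after the job is handed in, with the robot touching nothing.
It also fails if it takes over 58 s, if anything falls off the work surface, if the arm or the gripper's body presses on something with over 40 N, if the wrist force passes 120 N, or if a joint passes its speed limit or range.

## Working session

There is one attempt and no reset: what is moved stays moved. The work goes in short steps, each a Python script; the robot and the scene stay as the last script left them, time stands still between calls to the robot, and variables do not carry over. Pictures are saved under pics/ and viewed, about 8 in all and at most 12, crops included, and the job is handed in when it is done.

```bash
ls; mkdir -p pics; python3 - <<'E'
from rig import arm
import cv2,numpy as np
np.set_printoptions(precision=4,suppress=True)
for n in ("top","side"):
    im=arm.snapshot(n); cv2.imwrite(f"pics/{n}0.png",im[:,:,::-1]); c=arm.get_calibration(n); print(n,c["intrinsics"],c["cam_to_world"])
c=arm.get_calibration("wrist");print(c, arm.grip_depth,arm.current_t(),arm.current_tool_rot())
E
```

```text
pics
top [[451.7091   0.     321.7784]
 [  0.     451.7091 239.1544]
 [  0.       0.       1.    ]] [[-0.0107 -0.9974  0.0717  0.4605]
 [-0.9999  0.0111  0.0053 -0.0264]
 [-0.0061 -0.0716 -0.9974  1.3185]
 [ 0.      0.      0.      1.    ]]
side [[495.0766   0.     311.293 ]
 [  0.     495.0766 240.8708]
 [  0.       0.       1.    ]] [[ 0.8474 -0.3943  0.3555  0.0831]
 [-0.5308 -0.6413  0.5541 -0.7179]
 [ 0.0095 -0.6582 -0.7527  1.0372]
 [ 0.      0.      0.      1.    ]]
{'intrinsics': array([[332.1189,   0.    , 319.3407],
       [  0.    , 332.1189, 238.3662],
       [  0.    ,   0.    ,   1.    ]]), 'cam_to_world': array([[ 0.2412,  0.9403,  0.2399,  0.0854],
       [ 0.9705, -0.2333, -0.0614,  0.6221],
       [-0.0018,  0.2476, -0.9688,  0.3843],
       [ 0.    ,  0.    ,  0.    ,  1.    ]])} 0.0188 0.1 [[-0.9702  0.2424 -0.0004]
 [ 0.2424  0.9702 -0.001 ]
 [ 0.0001 -0.0011 -1.    ]]
```

View pics/top0.png

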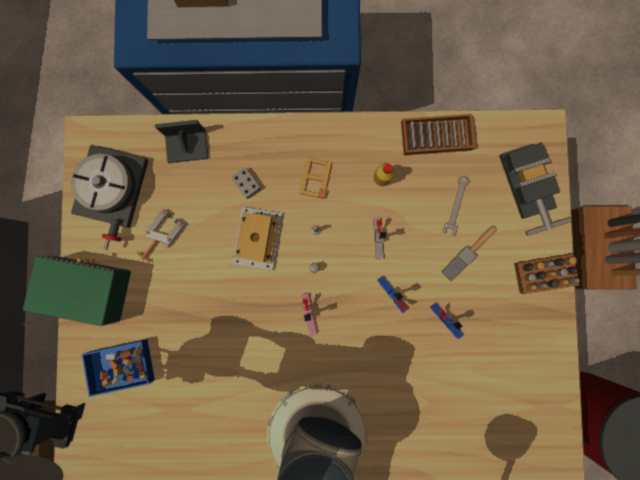

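View pics/side0.png

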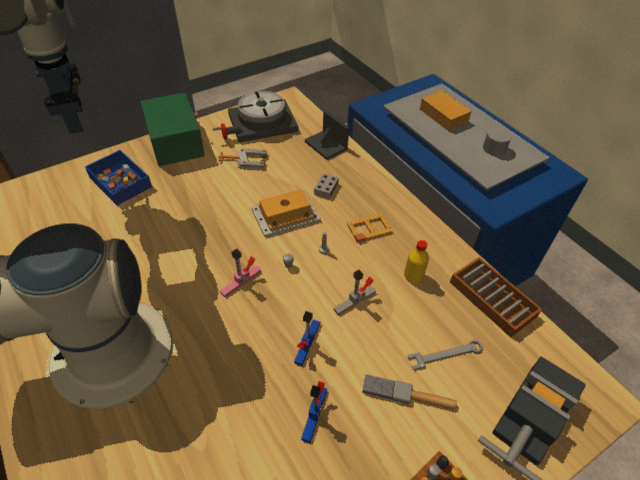

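Gauge candidates in the top view: steel/grey (380,237), pink (309,313), blue (394,293) and blue (448,320). By the description I want the steel one at (380,237). The brass block is at (257,237). Next is a close crop of the choice.

```bash
python3 - <<'E'
import cv2,numpy as np
t=cv2.imread("pics/top0.png");s=cv2.imread("pics/side0.png")
f=lambda im,x,y,w,h,k:cv2.resize(im[y:y+h,x:x+w],None,fx=k,fy=k,interpolation=cv2.INTER_CUBIC)
a=f(t,355,205,50,60,8);b=f(s,325,260,60,60,6);c=f(t,225,200,67,75,6);
C=np.zeros((480,800,3),np.uint8);C[:480,:400]=a;C[:450,400:800]=c[:, :400]
cv2.imwrite("pics/c1.png",C);cv2.imwrite("pics/c2.png",b)
E
```

```text
(no output)
```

View pics/c1.png

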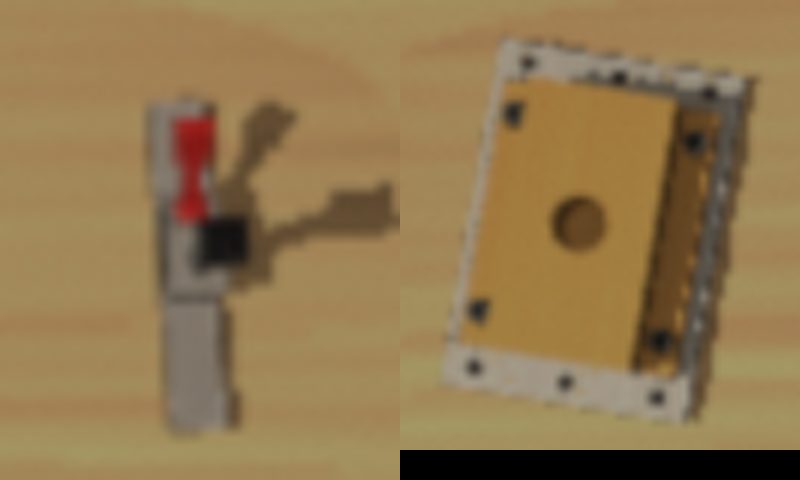

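```bash
cat > h.py <<'E'
from rig import arm
import cv2,numpy as np
np.set_printoptions(precision=4,suppress=True)
def ray(c,uv,z):
    d=c["cam_to_world"][:3,:3]@np.linalg.inv(c["intrinsics"])@np.array([*uv,1.]); o=c["cam_to_world"][:3,3]
    return o+d*(z-o[2])/d[2]
def proj(c,p):
    q=np.linalg.inv(c["cam_to_world"])@np.array([*p,1.]); r=c["intrinsics"]@q[:3]; return r[:2]/r[2]
def R(yaw):  # tool down, tool x at yaw (rad)
    c,s=np.cos(yaw),np.sin(yaw); return np.array([[c,s,0],[s,-c,0],[0,0,-1.]])
def snap(name,fn):
    c=arm.get_calibration(name); im=arm.snapshot(name)[:,:,::-1].copy(); cv2.imwrite("pics/"+fn,im); return c,im
E
python3 - <<'E'
from h import *
c=arm.get_calibration("top")
for n,uv,z in [("head",(382.9,235.2),.115),("barT",(377.5,217.5),.012),("barB",(380,259),.012),("bore",(254.7+67/6*0+(0),237),.052)]: print(n,ray(c,uv,z))
# block top corners (crop)
for u,v in [(520,80),(678,98),(633,372),(470,345)]: print(ray(c,((u-400)/6+225,v/6+200),.052))
g=ray(c,(382.9,235.2),.115)
for yaw in (0,np.pi):
    for p in (g,ray(c,(254.7,237),.052)): print(yaw,arm.solve_ik([p[0],p[1],.25],R(yaw)))
E
```

```text
head [ 0.5557 -0.1834  0.115 ]
barT [ 0.6157 -0.1822  0.012 ]
barB [ 0.495  -0.1871  0.012 ]
bore [0.5597 0.169  0.052 ]
[0.6271 0.1964 0.052 ]
[0.6177 0.122  0.052 ]
[0.4891 0.1434 0.052 ]
[0.5026 0.2196 0.052 ]
0 [-24.1102  23.1757  80.0267  -0.      76.7976  65.8898]
0 [ 10.9503  23.1265  80.1091  -0.      76.7644 100.9503]
3.141592653589793 [ -24.1102   23.1757   80.0267   -0.       76.7976 -114.1102]
3.141592653589793 [ 10.9503  23.1265  80.1091  -0.      76.7644 -79.0497]
```

```bash
python3 - <<'E'
from h import *
d=np.radians
arm.move_to([.56,.169,.16],R(d(170)))
c,im=snap("wrist","w_bore.png"); print(c,proj(c,[.56,.169,.052]))
arm.move_to([.556,-.184,.17],R(d(182.3)))
c2,im2=snap("wrist","w_g.png"); print(c2,proj(c2,[.556,-.184,.115]), arm.current_t(),arm.current_ee_pos())
import pickle; pickle.dump((c,c2),open("c.pkl","wb"))
cv2.imwrite("pics/w1.png",cv2.resize(np.hstack([im[:,100:540],im2[:,100:540]]),(800,436)))
E
```

```text
{'intrinsics': array([[332.1189,   0.    , 319.3407],
       [  0.    , 332.1189, 238.3662],
       [  0.    ,   0.    ,   1.    ]]), 'cam_to_world': array([[ 0.1716,  0.9545,  0.244 ,  0.4928],
       [ 0.9852, -0.1661, -0.0431,  0.1808],
       [-0.0006,  0.2478, -0.9688,  0.331 ],
       [ 0.    ,  0.    ,  0.    ,  1.    ]])} [319.4212 234.927 ]
{'intrinsics': array([[332.1189,   0.    , 319.3407],
       [  0.    , 332.1189, 238.3662],
       [  0.    ,   0.    ,   1.    ]]), 'cam_to_world': array([[-0.0419,  0.968 ,  0.2473,  0.4882],
       [ 0.9991,  0.0407,  0.0099, -0.1868],
       [-0.0005,  0.2475, -0.9689,  0.3409],
       [ 0.    ,  0.    ,  0.    ,  1.    ]])} [319.489  252.2369] 3.675 [ 0.5563 -0.1828  0.17  ]
```

View pics/w1.png

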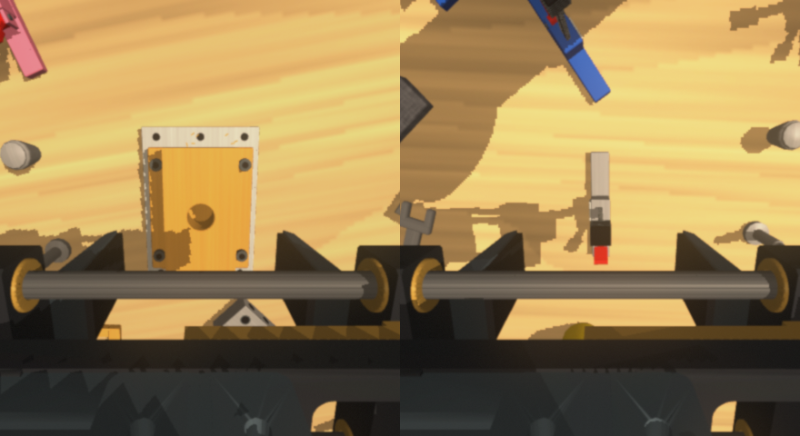

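Left is the block: bore near full-frame (321,239), and the plate is aligned with the view. Right is the gauge, with its head near (320,357/1.0 region) and its red lever beyond it. I'll zoom both once for pixel accuracy.

```bash
python3 - <<'E'
from h import *
a=cv2.imread("pics/w_bore.png")[160:300,255:385];b=cv2.imread("pics/w_g.png")[160:300,270:370]
cv2.imwrite("pics/z.png",np.hstack([cv2.resize(x,None,fx=3.4,fy=3.4,interpolation=cv2.INTER_CUBIC) for x in (a,b)]))
E
```

```text
(no output)
```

View pics/z.png

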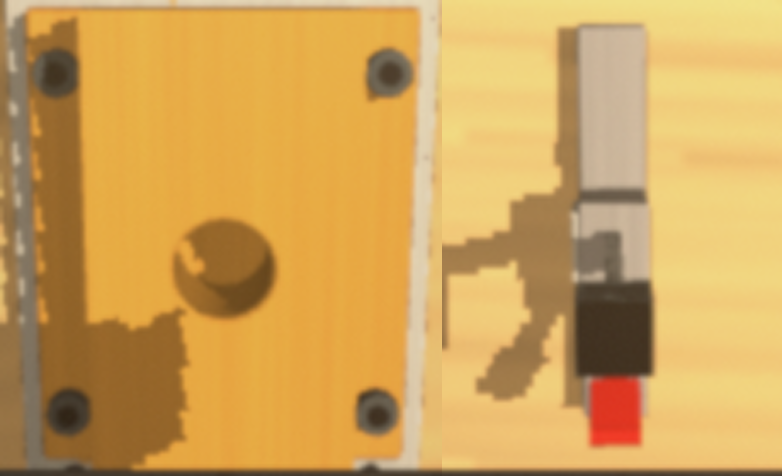

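```bash
python3 - <<'E'
from h import *
import pickle; c,c2=pickle.load(open("c.pkl","rb"))
z=lambda u,v:(u/3.4+255,v/3.4+160); w=lambda u,v:((u-442)/3.4+270,v/3.4+160)
print("bore",ray(c,z(224,268),.052))
P=[ray(c,z(*q),.052) for q in [(27,10),(419,10),(402,456),(42,458)]]; print(*P)
m0,m1=(P[0]+P[1])/2,(P[2]+P[3])/2; print(m0,m1,np.degrees(np.arctan2(*(m1-m0)[1::-1])), np.linalg.norm(P[0]-P[1]),np.linalg.norm(m1-m0))
S=[ray(c,z(*q),.052) for q in [(57,73),(390,73),(377,411),(69,411)]]; print("screws mean",np.mean(S,0))
for h in (.124,.117): print("head",ray(c2,w(614,338),h))
print("bar end",ray(c2,w(611.5,26),.012),"bar at guide",ray(c2,w(611.5,190),.012))
print("screw yaw",np.degrees(np.arctan2(*((S[2]+S[3])-(S[0]+S[1]))[1::-1])))
E
```

```text
bore [0.5636 0.1697 0.052 ]
[0.4922 0.1338 0.052 ] [0.5084 0.2269 0.052 ] [0.6227 0.2076 0.052 ] [0.6069 0.1129 0.052 ]
[0.5003 0.1804 0.052 ] [0.6148 0.1602 0.052 ] -9.965932623679429 0.09447198626943677 0.11620920920258584
screws mean [0.5586 0.1703 0.052 ]
head [ 0.5584 -0.1831  0.124 ]
head [ 0.5607 -0.183   0.117 ]
bar end [ 0.5014 -0.1859  0.012 ] bar at guide [ 0.5488 -0.1839  0.012 ]
screw yaw -9.908287696115796
```

```bash
python3 - <<'E'
from h import *
d=np.radians
Rg=R(d(182.4)); p=np.array([.559,-.1832,.091])
arm.move_l([*p[:2],.15],Rg,feed=.1); f0=arm.current_force()
arm.move_l(p,feed=.08); arm.grip(0.0); print("w",arm.current_width(),arm.current_force(),f0)
arm.move_l([*p[:2],.105],feed=.03); print(arm.current_force())
arm.move_l([*p[:2],.215],feed=.12); arm.sleep(.3); print("lift",arm.current_force(),arm.current_torque())
b=np.array([.5636,.1697])
a=d(-9.95-2.4); off=np.array([.5595,-.1830])-p[:2]
off=np.array([[np.cos(a),-np.sin(a)],[np.sin(a),np.cos(a)]])@off
arm.move_l([*(b-off),.215],R(d(170.05)),feed=.15)
arm.move_l([*(b-off),.160],feed=.08); arm.sleep(.2)
c,im=snap("wrist","w_held.png"); c2,im2=snap("side","s_held.png")
print(arm.current_t(),arm.current_width(),arm.current_ee_pos(),arm.current_force())
import pickle; pickle.dump((c,c2),open("c_held.pkl","wb"))
x=cv2.resize(im[130:300,250:390],None,fx=3,fy=3,interpolation=2); y=cv2.resize(im2[140:260,230:340],None,fx=3.6,fy=3.6,interpolation=2)
C=np.zeros((510,820,3),np.uint8);C[:,:420]=x;C[:432,420:816]=y;cv2.imwrite("pics/held.png",C[:,:800])
E
```

```text
w 0.015707370767942715 [0.2755 1.8839 0.1535] [-0.3892 -0.1028 -0.1225]
[ 0.0582 -0.0201 -4.9749]
lift [-0.6316  0.0544 -5.9906] [0.043  0.0571 0.0112]
11.6583 0.015784360610396467 [0.5632 0.1696 0.1603] [ 0.6427  0.7016 -3.6295]
```

View pics/held.png

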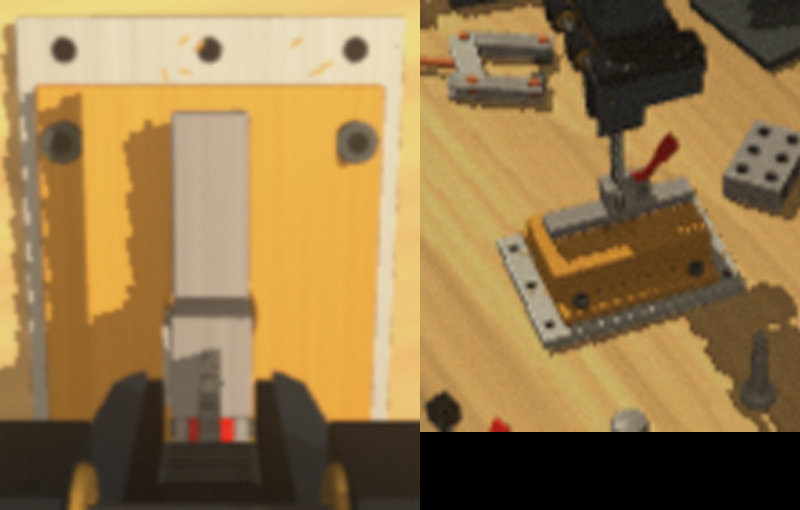

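The wrist view shows the bar parallel to the block, with its -x end at full-frame (320,167). The side view shows the gauge hanging just above the block. Next I compare the bar's end with the bore position.

```bash
python3 - <<'E'
from h import *
import pickle; c,c2=pickle.load(open("c_held.pkl","rb"))
u=np.array([np.cos(np.radians(-9.95)),np.sin(np.radians(-9.95)),0]);n=np.array([-u[1],u[0],0]);b=np.array([.5636,.1697,0])
for zf in (.061,.065,.069):
    e=ray(c,(210/3+250,112/3+130),zf+.012)+.06*u; g=ray(c,(210.5/3+250,296/3+130),zf+.012)
    print(zf,e,"off from bore along/across",(e-b)@u,(e-b)@n,"across at guide",(g-b)@n, "guide -x edge should be -13:",(g-b)@u)
E
```

```text
0.061 [0.5656 0.1689 0.073 ] off from bore along/across 0.002124182137689673 -0.00044023260548492005 across at guide -0.00022714290571563742 guide -x edge should be -13: -0.010032674999316165
0.065 [0.5655 0.1689 0.077 ] off from bore along/across 0.0019623513238109834 -0.0004464497544845938 across at guide -0.00023665954009839435 guide -x edge should be -13: -0.010935310041317158
0.069 [0.5653 0.1689 0.081 ] off from bore along/across 0.0018005205099323983 -0.000452666903484221 across at guide -0.00024617617448115107 guide -x edge should be -13: -0.01183794508331815
```

```bash
cat >> h.py <<'E'
def fz(k=4):
    v=[]
    for _ in range(k): arm.sleep(.015); v.append(arm.current_force()[2])
    return np.mean(v)
E
python3 - <<'E'
from h import *
d=np.radians(-9.95);u=np.array([np.cos(d),np.sin(d)]);n=np.array([-u[1],u[0]])
p=arm.current_ee_pos()[:2]-.0018*u+.0003*n   # current_ee_pos reading
arm.move_l([*p,.154],R(np.radians(170.05)),feed=.03); print("hang",fz(8),arm.current_t())
z=.154; L=[]
while z>.138:
    z-=.001; arm.move_l([*p,z],feed=.01); f=fz(); L.append((round(z,4),round(f,1)))
    if len(L)>2 and min(L[-1][1],L[-2][1],L[-3][1])>0: break
print(L,arm.current_t(),arm.current_ee_pos(),arm.current_width())
E
```

```text
hang -4.036734159053011 12.15
[(0.153, np.float64(-4.5)), (0.152, np.float64(-4.2)), (0.151, np.float64(-4.2)), (0.15, np.float64(-4.5)), (0.149, np.float64(-4.1)), (0.148, np.float64(-3.2)), (0.147, np.float64(-0.1)), (0.146, np.float64(-0.0)), (0.145, np.float64(-0.4)), (0.144, np.float64(-0.7)), (0.143, np.float64(-0.4)), (0.142, np.float64(-0.4)), (0.141, np.float64(-0.5)), (0.14, np.float64(-0.2)), (0.139, np.float64(-0.2)), (0.138, np.float64(-0.4))] 17.2167 [0.5615 0.1703 0.1379] 0.01594453649067673
```

```bash
python3 - <<'E'
from h import *
p=arm.current_ee_pos()[:2]; p=np.array([.5615,.1703])
arm.move_l([*p,.1195],feed=.010); print(fz(),arm.current_t())
z=.1195; L=[]
while z>.0970:
    z-=.0006; arm.move_l([*p,z],feed=.006); f=fz(); L.append((round(z,4),round(float(f),1)))
    if f>2: break
print(L,arm.current_t(),arm.current_ee_pos(),arm.current_force())
E
```

```text
1.3268933736506257 19.2833
[(0.1189, 0.6), (0.1183, -0.3), (0.1177, -0.7), (0.1171, -0.6), (0.1165, -0.6), (0.1159, -0.3), (0.1153, -0.1), (0.1147, -0.4), (0.1141, -0.6), (0.1135, -0.4), (0.1129, -0.5), (0.1123, -0.3), (0.1117, -0.5), (0.1111, -0.3), (0.1105, -0.9), (0.1099, 0.0), (0.1093, -0.2), (0.1087, -0.4), (0.1081, 0.1), (0.1075, -0.2), (0.1069, -0.3), (0.1063, -0.4), (0.1057, 0.0), (0.1051, -0.8), (0.1045, -0.1), (0.1039, -0.2), (0.1033, -0.6), (0.1027, 0.4), (0.1021, 5.3)] 28.4667 [0.5616 0.1703 0.1023] [-2.1592  1.3582  5.0959]
```

Contact is at beam ≈ 45 mm, so the depth is about 35 mm, at about 5 N. I'll release, rise and look before pressing the lever.

```bash
python3 - <<'E'
from h import *
p=np.array([.5615,.1703])
arm.grip(.05); print(arm.current_width(),fz())
arm.move_l([*p,.165],feed=.08)
c,im=snap("wrist","w_rel.png")
d=np.radians(-9.95);u=np.array([np.cos(d),np.sin(d)])
arm.grip(0.0)
arm.move_l([*(p+.042*u),.165],feed=.08); arm.move_l([*(p+.042*u),.13],feed=.06)
c2,im2=snap("side","s_rel.png"); print(arm.current_t(),arm.current_ee_pos(),fz(),arm.current_width())
import pickle; pickle.dump((c,c2),open("c_rel.pkl","wb"))
x=cv2.resize(im[130:300,250:390],None,fx=3,fy=3,interpolation=2); y=cv2.resize(im2[140:260,230:340],None,fx=3.45,fy=3.45,interpolation=2)
C=np.zeros((510,800,3),np.uint8);C[:,:420]=x;C[:y.shape[0],420:420+y.shape[1]]=y;cv2.imwrite("pics/rel.png",C)
E
```

```text
0.0499257374918854 -0.06811973068092714
32.5083 [0.6031 0.1631 0.1303] -0.002619731295100375 0.0005319759685106117
```

View pics/rel.png

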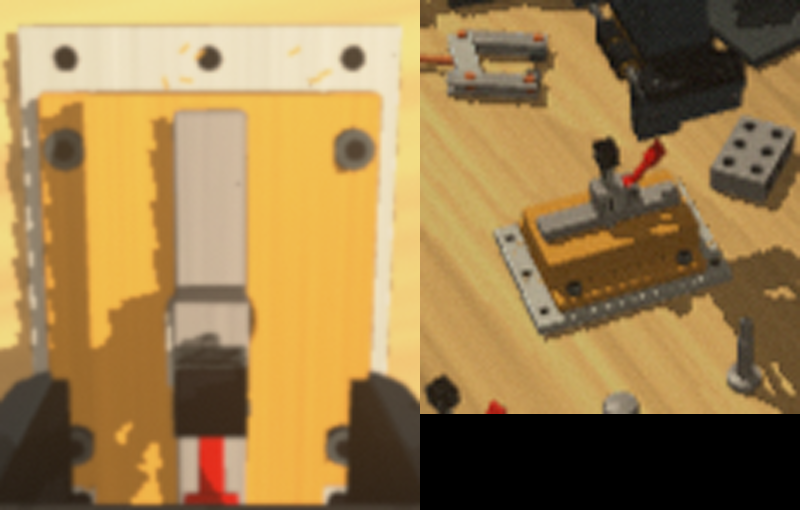

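```bash
python3 - <<'E'
from h import *
import pickle; c,c2=pickle.load(open("c_rel.pkl","rb"))
d=np.radians(-9.95);u=np.array([np.cos(d),np.sin(d),0]);n=np.array([-u[1],u[0],0]);b=np.array([.5636,.1697,0])
e=ray(c,(211/3+250,110/3+130),.064)+.06*u; g=ray(c,(210/3+250,286/3+130),.064)
t=ray(c,(210/3+250,403/3+130),.131)
o=(e-b)@u; print("along",o,"across",(e-b)@n,(g-b)@n,"head",(t-b)@u,(t-b)@n)
if abs(o)>.0025: raise SystemExit
p=np.array([.5615,.1703]); L=[]; done=False
for th in np.radians(np.linspace(48,4,9)):
    x=18+45*np.cos(th)-3*np.sin(th); z=28+45*np.sin(th)+3*np.cos(th)
    xc=(42+(x-44.6)*12/18.4)/1e3
    arm.move_l([*(p+xc*u[:2]),.052+z/1e3],feed=.02); f=fz(2); L.append((round(.052+z/1e3,4),round(float(f),1)))
    if f>15: break
z=L[-1][0]
while z>.076:
    z-=.0006; arm.move_l([*(p+.054*u[:2]),z],feed=.006); f=fz(3); L.append((round(z,4),round(float(f),1)))
    if f>13: break
print(L,arm.current_t(),arm.current_force())
E
```

```text
along -0.00023679564729886776 across -3.0191653620774244e-05 -0.00021759877047006752 head -0.0007827289028907574 -0.0002581502398052094
[(np.float64(0.1154), 0.4), (np.float64(0.1126), 2.4), (np.float64(0.1095), 4.8), (np.float64(0.1061), 5.5), (np.float64(0.1024), 3.6), (np.float64(0.0986), 1.3), (np.float64(0.0945), 0.0), (np.float64(0.0904), 0.6), (np.float64(0.0861), 0.3), (np.float64(0.0855), -0.2), (np.float64(0.0849), 1.5), (np.float64(0.0843), 1.0), (np.float64(0.0837), 1.7), (np.float64(0.0831), 3.7), (np.float64(0.0825), 9.7), (np.float64(0.0819), 15.3)] 38.6417 [-1.9975 -1.8712 14.9283]
```

```bash
python3 - <<'E'
from h import *
q=arm.current_ee_pos(); arm.move_l([*q[:2],.17],feed=.08)
d=np.radians(-9.95); p=np.array([.5615,.1703])
arm.move_l([*p,.19],feed=.1)
c,im=snap("wrist","w_end.png"); arm.move_l([.50,.03,.25],feed=.2)
c2,im2=snap("side","s_end.png"); c3,im3=snap("top","t_end.png"); print(arm.current_t())
f=lambda a,k:cv2.resize(a,None,fx=k,fy=k,interpolation=2)
x=f(im[130:300,250:390],2.4);y=f(im2[160:260,240:340],4)
C=np.zeros((410,800,3),np.uint8);C[:408,:336]=x;C[:400,340:740]=y;cv2.imwrite("pics/end.png",C)
import pickle; pickle.dump((c,c2),open("c_end.pkl","wb"))
E
```

```text
41.7417
```

View pics/end.png

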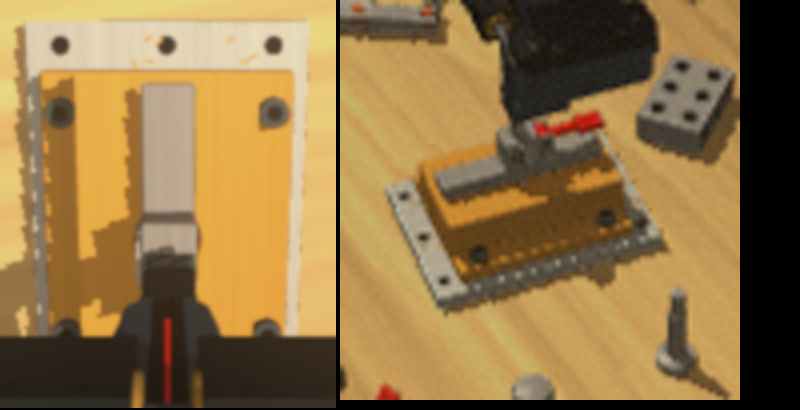

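The lever is level along the bar in the side view, and the bar lies on the block. Its -x end is at wrist full-frame (320,164.6). I'll check that number, then hand in.

```bash
python3 - <<'E'
from h import *
import pickle; c,_=pickle.load(open("c_end.pkl","rb"))
d=np.radians(-9.95);u=np.array([np.cos(d),np.sin(d),0]);n=np.array([-u[1],u[0],0]);b=np.array([.5636,.1697,0])
e=ray(c,(168/2.4+250,83/2.4+130),.064)+.06*u; g=ray(c,(168/2.4+250,213/2.4+130),.064)
print((e-b)@u,(e-b)@n,(g-b)@n)
if abs((e-b)@u)<.003: arm.sign_off(); print("signed",arm.current_t())
E
```

```text
-0.0002828612231619664 -4.7628120075069474e-05 3.623367214321114e-05
the job is handed in; nothing more can be done
the job is handed in; nothing more can be done
```

I measured the bore at about 35 mm deep and handed the job in at about 42 s on the robot's clock. The steel gauge is left standing on the brass block, clamped, with the robot clear of it.

- **Placing:** I picked the steel gauge up by its head and stood it on the block with the bar along the block's length. The last wrist picture puts the foot about 0.3 mm from the bore centre, with the bar parallel to the block.
- **Probe touch:** I slid the probe down in 0.6 mm steps. It met the bottom at beam ≈ 45 mm, and the reading there was about 5 N.
- **Clamping:** I pressed the lever down to its stop, where the force rose to about 15 N at the height expected for a level lever. The last side picture shows the lever level.

**Not confirmed:**
- The gripper hid the head in the last side picture, so I did not re-check the beam position after clamping.
- The top and wrist cameras differed by about 4 mm in absolute x. I used the wrist view for both picking and placing, so that error should cancel.
- The force on the lever dropped to near zero partway through its swing, before rising again at the stop.
- I did not check the other objects one by one. The parts of the last pictures I looked at showed none disturbed.

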